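# Clear the used glassware into the wash-up carrier

## Task

Clear the used glassware for the wash-up: stand the open large conical flask in the free large cell of the divided white carrier, the open small conical flask and the open volumetric flask each in a free small cell, and ease the open test tube from the rack gently down among the tubes in the beaker, until it stands on the beaker's bottom. Whatever still has a funnel or a stopper in it is in use: leave it where it stands. The beaker and the small flask that are already in the carrier stay upright in their cells.

Things in the scene. Friction and masses are not known exactly. Their poses are not given: they have to be found in the camera images.
- carrier: White carrier fixed to the bench, 268 (x) x 200 x 60 mm, walls 4 mm; origin: centre of underside, floor 5 mm above it, partitions 55 mm. Large cells (128 x 104) centred at x -66, +66, y +44 mm; small cells (84 x 84) at x -88, 0, +88, y -54. One large cell holds the beaker, one small cell the collected flask (which ones varies); the others are free (thin grey liner, look only).
- beaker: Loose beaker in a large cell: 80 mm wide, 105 high, wall 2.5, inner floor 4 mm above its origin (centre of underside). Three old tubes (16 x 125, unlisted) lean outwards in it to +x and 100 degrees either side, feet 11 mm off centre, tops at 130 mm. The gap is on its -x side, under the rim's small spout: an upright tube fits there, centred 21 mm from the axis.
- collected: Small conical flask, open, already put in one of the small cells; same size as small_flask. Stays there.
- big_flask: Open large conical (Erlenmeyer) glass flask, loose on the bench: base diameter 85 mm, 140 mm high, straight neck of 34 mm diameter from 95 mm up to the rim; grip it by the neck. About 130 g. Origin at the centre of its underside, z up.
- small_flask: Open small conical glass flask, loose on the bench: base diameter 64 mm, 105 mm high, straight neck of 25 mm diameter from 72 mm up. About 70 g. Origin at the centre of its underside, z up.
- vol_flask: Open volumetric glass flask, loose on the bench: pear-shaped bulb of 62 mm diameter on a flat foot of 46 mm, long slim neck of 14 mm diameter from 85 mm up, 170 mm high. About 75 g. Origin at the centre of its underside, z up.
- tube: Open test tube standing upright in a grey rack: diameter 18 mm, 150 mm long, about 30 g; origin at the centre of its foot, z up. The rack (fixed, unlisted, 236 x 64 mm, 74 mm high, one row of six 23 mm holes) holds two tubes, this one and stop_tube, 96 mm apart along it, feet 8 mm above the bench.
- funnel_flask: Large conical flask like big_flask, with a white filter funnel (72 mm wide) standing in its neck, 183 mm high in all: still filtering. Stays where it is. Origin at the centre of its underside.
- stop_vol: Volumetric flask like vol_flask, closed with a white stopper (22 mm wide), 188 mm high in all: in use. Stays where it is. Origin at the centre of its underside.
- stop_tube: Test tube like tube, in the same rack, closed with a dark rubber bung (24 mm wide), 164 mm high in all: in use. Stays where it is. Origin at the centre of its foot.

How it is judged:
By the outcome, as a careful person would: the job done as asked, in the order asked, and still so for the second after the job is handed in, with the robot touching nothing.
It also fails if it takes over 115 s, if anything falls off the work surface, if the arm or the gripper's body presses on something with over 40 N, if the wrist force passes 120 N, or if a joint passes its speed limit or range.

## Robot

A 7-joint arm with a two-finger parallel gripper is mounted at the origin on the work surface. World frame = base frame: x ahead of the robot, y to its left, z up, the work surface at z = 0. Lengths are in mm, angles in rad, forces in N, time in s.
With the tool pointing down it reaches from about 400 to 925 mm from the base axis. Payload 4.1 kg.
Tool frame: the origin (TCP) lies between the finger pads; the fingertips stand 19 mm ahead of it and the grasp point (between the pads) is the TCP (manip.tip_extent is the distance from the TCP to the fingertips, in mm); z points along the fingers, y is the line along which they close (so a half turn about z gives the same grasp; the last joint's range is limited). The gripper opens to 85 mm and grips with 20 to 120 N. Pads are 22 mm wide; open, the fingers measure 114 mm over their backs; the gripper's body (76 mm by 85 mm) begins 54 mm behind the grasp point. The pads swing forward as they close: fully open they stand 13 mm farther back than shut.
Start: joints at [-1.254, 0.398, 0.045, 1.537, -0.019, 1.207, -0.051], TCP at [262.532, 594.658, 250.347] pointing down, gripper open.
Joint ranges: [-2.82, 2.82], [-0.49, 2.23], [-1.37, 1.46], [0, 2.46], [-1.36, 4.5], [0.23, 2], [-2.94, 2.94]. Speed limits (rad/s): [2.57, 2.57, 3.14, 3.14, 3.14, 3.14, 3.14].

## Interface

Orientations are given as a rotation vector (axis times angle).
In Python, from station import manip gives the robot as it stands. Calls block until the motion is done:
- manip.move_to(position, orientation): joint-space move of the TCP to a pose.
- manip.servo_line(position, vel=150, rot=None): straight line of the TCP; rot=None keeps the orientation; vel is the mean speed in mm/s.
- manip.move_joints(angles): joint-space move.
- manip.command_gripper(opening, f_grip=None): finger opening in mm; f_grip is the grip in N (None keeps the last); returns when the fingers have stopped.
- manip.pause(seconds).
- manip.inverse_kinematics(position, orientation): joint angles nearest the present ones, or None.
- manip.read_state(): the state.
- manip.get_image(name): name is "side" or "top" or "wrist"; returns a dict with "pixels" (384x512x3 uint8, red, green, blue), "depth" (384x512 float32, mm along the optical axis (not along the pixel's ray), 0 where there is no reading), "fovy" (degrees; the focal length in pixels is half the picture's height over the tangent of half this angle, whatever the lens; pixels are square), "cx", "cy" (the principal point, pixels), "extrinsics" (4x4, takes a point from camera to world coordinates); the wrist camera has in their place "mount" (4x4, takes a point from camera to tool coordinates, whose origin is the TCP and whose axes are the flange's). Camera axes: x right, y down, z forward; pixel columns grow to the right and rows downward; lengths in mm; the calibration is good to about 2 mm. A picture is of the moment at which its call begins: read the wrist's pose just before it.
A pose or a line that the arm cannot do raises manip.MotionError and nothing moves.
- manip.job_done(): hands the job in; it is judged then, once.
Trained networks look in the newest picture that a camera, given by its name, has taken for a name from the list of things; names that differ only in an ending like _2 or _b are one class to them, and where a whole thing is asked for, a point or a joint stands for the part that bears it (a point fixed in the world has none). Each returns a list of dicts, best first, with "score" (0 to 1); they miss things now and then, are a little off and sometimes report something else, mostly with a low value. They report only what shows in the picture. A call takes as long as a camera call.
- manip.cut_out(camera, query): "pixels" (384x512 bool, what is visible of it) and "at" ([column, row] in pixels, amid what is visible of it).
The state is a dict: "time": time; "q": joint angles; "qd": joint speeds; "tau": joint torques, N m; "tcp_pos": TCP position; "tcp_rot": TCP orientation; "contact_force": force on the tool from outside, world axes, zero at the start; "torque": the same for the moment, N m; "gripper_width": finger opening in mm; "finger_force": force on a finger pad.
Only numpy, scipy, OpenCV 4.12 (cv2) and the standard library are available. Lean on these libraries where they do the work, as an engineer would, in place of code of your own. Each camera call takes 0.05 s, during which the arm holds its last target. There are 200 camera calls.

## Working session

There is one attempt and no reset: what is moved stays moved. The work goes in short steps, each a Python script; the robot and the scene stay as the last script left them, time stands still between calls to the robot, and variables do not carry over. Pictures are saved under pics/ and viewed, at most 14 in all, crops included, and the job is handed in when it is done.

```bash
ls; mkdir -p pics
cat > h.py <<'E'
import numpy as np, cv2
from station import manip
def snap(n):
    s=manip.read_state(); im=manip.get_image(n)
    if n=="wrist":
        T=np.eye(4); T[:3,:3]=cv2.Rodrigues(np.array(s["tcp_rot"],float))[0]; T[:3,3]=s["tcp_pos"]
        im["E"]=T@np.array(im["mount"])
    else: im["E"]=np.array(im["extrinsics"])
    im["f"]=192/np.tan(np.radians(im["fovy"])/2)
    return im
def cloud(im):
    d=im["depth"]; v,u=np.mgrid[:384,:512]
    P=np.stack([(u-im["cx"])/im["f"]*d,(v-im["cy"])/im["f"]*d,d],-1)
    W=P@im["E"][:3,:3].T+im["E"][:3,3]
    W[d<=0]=np.nan
    return W
def ray(im,u,v):
    r=im["E"][:3,:3]@np.array([(u-im["cx"])/im["f"],(v-im["cy"])/im["f"],1]); return im["E"][:3,3],r
def atz(im,u,v,z):
    o,r=ray(im,u,v); return o+r*(z-o[2])/r[2]
def proj(im,p):
    c=np.linalg.inv(im["E"])@np.r_[p,1]; return c[0]/c[2]*im["f"]+im["cx"],c[1]/c[2]*im["f"]+im["cy"]
E
cat > a.py <<'E'
from h import *
names="carrier beaker collected big_flask small_flask vol_flask tube funnel_flask stop_vol stop_tube".split()
for c in ["top","side"]:
    im=snap(c); W=cloud(im); cv2.imwrite(f"pics/{c}0.png",cv2.cvtColor(im["pixels"],cv2.COLOR_RGB2BGR))
    print(c,im["E"].round(3).tolist(),round(im["f"],1),im["cx"],im["cy"])
    for n in names:
        for r in manip.cut_out(c,n)[:3]:
            m=r["pixels"]; w=W[m]; w=w[~np.isnan(w[:,0])]
            vs,us=np.nonzero(m)
            print(n,round(r["score"],2),np.round(r["at"]),m.sum(),"bb",us.min(),us.max(),vs.min(),vs.max(), np.nanpercentile(w,[2,50,98],axis=0).round().tolist() if len(w) else None)
print(manip.read_state())
E
python3 a.py
```

```text
pics
top [[0.022, -0.992, 0.126, 440.717], [-1.0, -0.024, -0.019, -4.241], [0.022, -0.126, -0.992, 978.478], [0.0, 0.0, 0.0, 1.0]] 435.6 261.00116730298976 195.27654865377568
carrier 0.56 [132. 190.] 6634 bb 68 187 127 266 [[414.0, 152.0, 0.0], [563.0, 258.0, 28.0], [690.0, 369.0, 61.0]]
beaker 0.63 [103. 225.] 1415 bb 72 127 200 243 [[451.0, 272.0, 5.0], [493.0, 313.0, 64.0], [530.0, 349.0, 112.0]]
beaker 0.24 [219. 244.] 663 bb 208 236 231 259 [[423.0, 33.0, 0.0], [449.0, 56.0, 53.0], [479.0, 88.0, 188.0]]
collected 0.77 [163. 157.] 703 bb 147 177 146 176 [[605.0, 169.0, 7.0], [626.0, 190.0, 47.0], [659.0, 221.0, 110.0]]
big_flask 0.71 [221. 206.] 1104 bb 204 240 183 219 [[512.0, 26.0, 1.0], [542.0, 61.0, 45.0], [582.0, 100.0, 140.0]]
small_flask 0.71 [222. 154.] 626 bb 211 235 131 165 [[628.0, 39.0, 29.0], [650.0, 61.0, 57.0], [678.0, 87.0, 170.0]]
small_flask 0.22 [163. 157.] 688 bb 148 177 146 176 [[604.0, 169.0, 7.0], [625.0, 190.0, 46.0], [657.0, 219.0, 110.0]]
vol_flask 0.79 [223. 155.] 645 bb 210 236 131 165 [[628.0, 37.0, 30.0], [650.0, 62.0, 56.0], [678.0, 89.0, 169.0]]
vo
[... 2044 characters left out ...]
, 173.0]]
{'time': 1.1, 'q': array([-1.25400192,  0.39839346,  0.04509782,  1.53657791, -0.01867109,
        1.20691102, -0.05072012]), 'qd': array([-0.00083982, -0.00017991, -0.00127117,  0.00221423,  0.0007647 ,
        0.00045449,  0.00019088]), 'tau': array([ 7.96476379e-04, -4.75034022e+01,  1.36299882e+00, -2.54518318e+01,
        1.14098928e-02,  1.21379115e-03,  1.66556458e-05]), 'tcp_pos': array([262.53966791, 594.66265905, 250.36075199]), 'tcp_rot': array([6.48319504e-01, 3.07390676e+00, 1.94898434e-04]), 'contact_force': array([-0.0439897 ,  0.60771814, -0.03975132]), 'torque': array([-0.01299656, -0.05368978,  0.01748996]), 'finger_force': 0.0, 'gripper_width': 85.61425541962794}
```

View pics/top0.png

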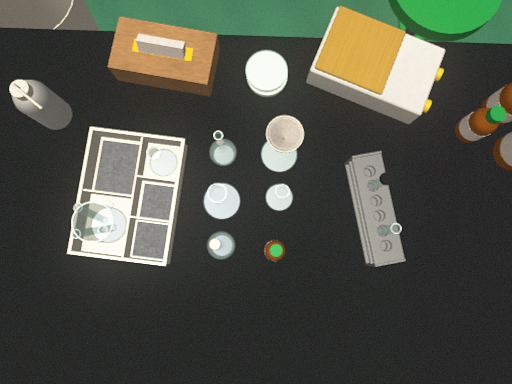

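View pics/side0.png

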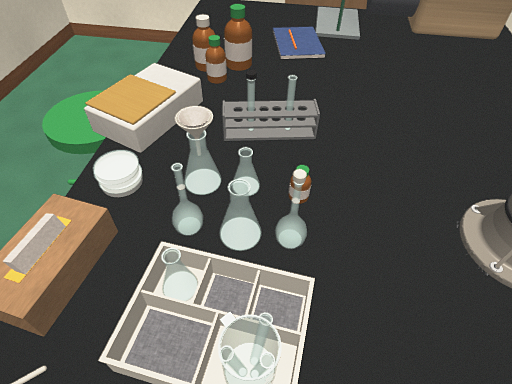

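The pictures agree with the networks. The free cells are the far-x large cell and the middle and low-x small cells. In the top view, big_flask is at (221,200), small_flask at (279,196), vol_flask at (222,150), and the open tube is the lower one in the rack at (390,229). The top-view "small_flask" hit at (222,154) is wrong: it is vol_flask. I'll fit axes and the carrier from both views' depth.

```bash
cat > b.py <<'E'
from h import *
from scipy.optimize import least_squares
ims=[snap(c) for c in ("top","side")]; Ws=[cloud(i) for i in ims]
np.savez("w.npz",*Ws)
def circ(x,y,zlo,zhi,r,n,R=35):
    for c,W in zip(("top","side"),Ws):
        p=W.reshape(-1,3); p=p[~np.isnan(p[:,0])]
        p=p[(np.hypot(p[:,0]-x,p[:,1]-y)<R)&(p[:,2]>zlo)&(p[:,2]<zhi)]
        if len(p)<5: print(n,c,len(p)); continue
        s=least_squares(lambda q:np.hypot(p[:,0]-q[0],p[:,1]-q[1])-r,[x,y],loss="soft_l1",f_scale=1.)
        print(n,c,len(p),"centre",s.x.round(1),"ztop",p[:,2].max().round(1),"rms",np.sqrt(np.mean(s.fun**2)).round(2))
circ(547,63,98,150,17,"big"); circ(557,-57,76,115,12.5,"small"); circ(652,64,95,180,7,"vol")
circ(489,-272,85,170,9,"tube",20); circ(581,-253,85,158,9,"stop_tube",20); circ(628,190,80,120,12.5,"collected",30)
circ(493,313,85,112,40,"beaker",60); circ(453,60,100,165,7,"stopvol"); circ(655,-60,170,190,36,"funnel",45); circ(440,-35,20,200,12,"bottle",40)
# carrier
for c,W in zip(("top","side"),Ws):
    p=W.reshape(-1,3); p=p[~np.isnan(p[:,0])]
    p=p[(p[:,2]>57.5)&(p[:,2]<63)&(p[:,0]>390)&(p[:,0]<710)&(p[:,1]>130)&(p[:,1]<390)]
    print(c,len(p),cv2.minAreaRect(p[:,:2].astype(np.float32)))
    def res(q):
        C,S=np.cos(q[2]),np.sin(q[2]); d=p[:,:2]-q[:2]; u=d@[C,S]; v=d@[-S,C]
        return np.minimum(np.minimum(abs(abs(u)-132),abs(abs(v)-98)),20)
    best=min((least_squares(res,[552,261,a],loss="soft_l1") for a in np.radians(range(-15,16,3))),key=lambda s:s.cost)
    print("carrier",best.x[:2].round(1),np.degrees(best.x[2]).round(2),p[:,2].mean().round(1))
s=manip.get_image("wrist"); print("mount",np.array(s["mount"]).round(2).tolist(),s["fovy"],s["cx"],s["cy"])
# oblique beaker crop
im=ims[0]["pixels"][190:260,60:140]; im2=ims[1]["pixels"][300:384,205:290]
a=cv2.resize(im,(400,350),interpolation=2); b=cv2.resize(im2,(354,350),interpolation=2)
cv2.imwrite("pics/beak.png",np.hstack([a,b])[:,:,::-1])
E
python3 b.py
```

```text
big top 189 centre [549.6  64.2] ztop 142.7 rms 1.24
big side 567 centre [551.7  65.9] ztop 141.7 rms 1.12
small top 104 centre [561. -64.] ztop 109.5 rms 1.27
small side 223 centre [563.5 -63. ] ztop 106.5 rms 1.31
vol top 131 centre [656.6  63.8] ztop 170.9 rms 1.09
vol side 297 centre [658.4  64.8] ztop 171.3 rms 0.94
tube top 186 centre [ 488.5 -277.1] ztop 159.7 rms 0.77
tube side 234 centre [ 490.6 -276.8] ztop 159.1 rms 1.19
stop_tube top 88 centre [ 582.6 -258.1] ztop 150.4 rms 0.44
stop_tube side 186 centre [ 584.4 -257.5] ztop 157.6 rms 1.16
collected top 150 centre [633.2 197.6] ztop 112.7 rms 1.32
collected side 372 centre [634.7 199.9] ztop 111.2 rms 1.11
beaker top 618 centre [491.4 309.7] ztop 112.0 rms 8.15
beaker side 1489 centre [492.6 312.6] ztop 112.0 rms 7.56
stopvol top 3
stopvol side 203 centre [452.5  61.7] ztop 164.0 rms 0.58
funnel top 749 centre [658.  -61.7] ztop 184.3 rms 8.28
funnel side 571 centre [658.8 -53.9] ztop 183.7 rms 8.01
bottle top 341 centre [442.4 -52.9] ztop 87.2 rms 5.75
bottle side 281 centre [443.1 -44.8] ztop 86.4 rms 5.34
top 1297 ((551.7802124023438, 260.86175537109375), (206.845947265625, 274.1847839355469), 84.15118408203125)
carrier [551.5 260.4] -5.83 59.5
side 2439 ((553.368896484375, 261.2921142578125), (207.36669921875, 274.47705078125), 84.22566223144531)
carrier [552.9 261.7] -5.52 59.6
mount [[0.0, -0.96, -0.29, 71.41], [1.0, 0.0, -0.0, -0.71], [0.0, -0.29, 0.96, -123.95], [0.0, 0.0, 0.0, 1.0]] 71.19969897447255 253.75113288634944 187.3851904110479
```

View pics/beak.png

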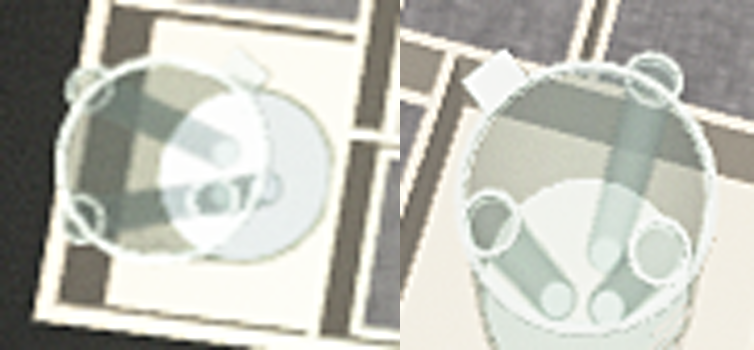

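The rim's white spout is at about (248,68) in the left crop, so the beaker's gap points roughly to world (+x,−y). I'll refine that with the wrist camera later. The fits agree to about 2 mm, their heights match the text, and collected sits exactly at cell (+88,−54). Next I check IK over yaws, then pick the big flask.

```bash
cat >> h.py <<'E'
CAR=np.array([552.2,261.1]); CY=np.radians(-5.7)
def cell(x,y):
    c,s=np.cos(CY),np.sin(CY); return CAR+[c*x-s*y,s*x+c*y]
def down(yaw):  # tool x along yaw, tool z down; fingers close along yaw+90
    y=np.radians(yaw); R=np.array([[np.cos(y),np.sin(y),0],[np.sin(y),-np.cos(y),0],[0,0,-1]])
    a=np.array([np.cos(y/2),np.sin(y/2),0])
    return np.pi*a
def fz(): return manip.read_state()["contact_force"]
def st(tag=""):
    s=manip.read_state(); print(tag,"t",round(s["time"],1),"p",s["tcp_pos"].round(1),"w",round(s["gripper_width"],1),"ff",round(s["finger_force"],1),"F",s["contact_force"].round(1))
def pick(xy,zg,zlift,yaw,open_w,grip,clear):
    manip.command_gripper(open_w)
    manip.move_to([*xy,clear],down(yaw)); st("above")
    manip.servo_line([*xy,zg],vel=120)
    manip.command_gripper(0,f_grip=grip); st("gripped")
    manip.servo_line([*xy,zlift],vel=150); st("lifted")
def place(xy,zc,zrel,open_w,zup):
    manip.servo_line([*xy,zc],vel=250); st("over")
    manip.servo_line([*xy,zrel+8],vel=150)
    f0=fz()[2]; z=zrel+8
    while z>zrel-3:
        z-=1; manip.servo_line([*xy,z],vel=20)
        if fz()[2]-f0>2.5: break
    st("down")
    manip.command_gripper(open_w); manip.pause(.2)
    manip.servo_line([*xy,zup],vel=150); st("released")
E
python3 - <<'E'
from h import *
B,S,V,T=(550.7,65),(562.3,-63.5),(657.5,64.3),(489.5,-277)
P=[("big",B,120),("bigP",cell(66,44),126),("bigUp",cell(66,44),250),("sm",S,92),("smP",cell(0,-54),97),("vol",V,128),("volP",cell(-88,-54),133),("tube",T,290),("beak",(510,295),290),("beak",(510,295),136)]
for n,p,z in P:
    print(n,np.round(p),[(y,None if (q:=manip.inverse_kinematics([*p,z],down(y))) is None else np.round(q[[0,4,6]],1).tolist()) for y in range(-180,180,45)])
im=snap("top")
print(atz(im,109.6,203.6,112), atz(im,60+163/5,190+155/5,110))
E
```

```text
big [551.  65.] [(-180, [-0.5, -0.2, 1.5]), (-135, [-0.4, -0.1, 2.3]), (-90, [0.7, 0.7, 2.4]), (-45, [-1.1, -0.8, -1.8]), (0, [-0.8, -0.4, -1.4]), (45, [-0.7, -0.3, -0.7]), (90, [-0.7, -0.3, 0.1]), (135, [-0.6, -0.2, 0.8])]
bigP [622. 298.] [(-180, [-0.6, -0.1, 1.1]), (-135, [-0.5, 0.0, 1.8]), (-90, [-0.4, 0.1, 2.6]), (-45, [-1.2, -1.0, -2.2]), (0, [-0.9, -0.4, -1.8]), (45, [-0.9, -0.3, -1.0]), (90, [-0.8, -0.3, -0.3]), (135, [-0.7, -0.2, 0.4])]
bigUp [622. 298.] [(-180, [-0.6, -0.1, 1.1]), (-135, [-0.5, -0.0, 1.9]), (-90, [-0.4, 0.1, 2.6]), (-45, [-1.2, -0.8, -2.3]), (0, [-0.9, -0.3, -1.8]), (45, [-0.9, -0.3, -1.1]), (90, [-0.8, -0.2, -0.4]), (135, [-0.7, -0.1, 0.4])]
sm [562. -64.] [(-180, [-0.4, -0.3, 1.9]), (-135, [-0.2, -0.2, 2.6]), (-90, [-0.8, -0.9, -2.3]), (-45, [-0.8, -0.9, -1.5]), (0, [-0.6, -0.5, -1.0]), (45, [-0.5, -0.4, -0.4]), (90, [-0.5, -0.4, 0.4]), (135, [-0.4, -0.4, 1.1])]
smP [547. 207.] [(-180, [-0.6, -0.1, 1.2]), (-135, [-0.5, -0.0, 1.9]), (-90, [-0.4, 0.1, 2.7]), (-45, [-1.3, -0.9, -2.0]), (0, [-0.9, -0.4, -1.7]), (45, [-0.8, -0.3, -0.9]), (90, [-0.8, -0.3, -0.2
[... 539 characters left out ...]
, 0.4, 2.5]), (-90, [-0.5, -0.5, -2.3]), (-45, [-0.5, -0.5, -1.5]), (0, [-0.2, -0.2, -0.9]), (45, [-0.2, -0.2, -0.1]), (90, [-0.2, -0.2, 0.7]), (135, [-0.4, -0.3, 1.5])]
beak [510 295] [(-180, [-0.7, -0.0, 1.0]), (-135, [-0.6, -0.0, 1.8]), (-90, [-0.5, 0.0, 2.5]), (-45, [-1.5, -0.5, -2.5]), (0, [-1.1, -0.2, -2.0]), (45, [-1.0, -0.2, -1.2]), (90, [-0.9, -0.1, -0.5]), (135, [-0.8, -0.1, 0.3])]
beak [510 295] [(-180, [-0.7, -0.1, 1.0]), (-135, [-0.6, 0.0, 1.8]), (-90, [-0.5, 0.1, 2.5]), (-45, [-1.4, -0.8, -2.2]), (0, [-1.1, -0.3, -1.9]), (45, [-1.0, -0.3, -1.2]), (90, [-0.9, -0.2, -0.4]), (135, [-0.8, -0.1, 0.3])]
[526.91170745 279.30134546 112.        ] [491.73438559 311.07829392 110.        ]
```

Run:
```python
from h import *
pick((550.7,65),120,246,180,70,35,240)
xy=cell(66,44); place(xy,246,125,60,215)
im=snap("wrist"); cv2.imwrite("pics/w1.png",im["pixels"][:,:,::-1])
```

```text
above t 3.8 p [550.7  66.3 239.9] w 70.0 ff 0.0 F [-0.8  0.5  0.2]
gripped t 5.3 p [551.1  65.3 120.6] w 33.4 ff 34.8 F [-0.8  0.6  4.3]
lifted t 6.3 p [549.8  64.9 244.8] w 33.5 ff 34.8 F [ 0.2 -0.2 -1.2]
over t 7.5 p [622.3 296.3 245.8] w 33.2 ff 34.8 F [ 0.7 -1.5 -1.3]
down t 10.3 p [622.4 298.4 125.7] w 33.2 ff 35.1 F [-2.3 -0.3  2.8]
released t 11.7 p [621.6 298.1 214. ] w 60.2 ff 0.0 F [-0.1 -0.9 -1. ]
```

View pics/w1.png

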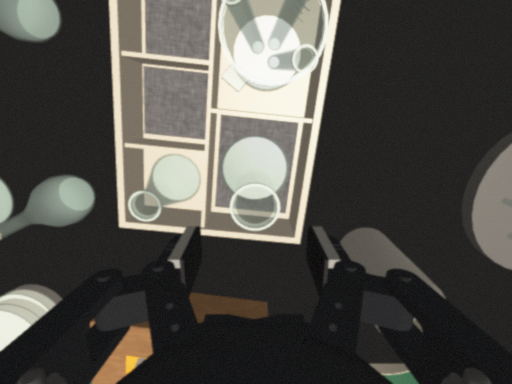

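The big flask stands in its cell, with its base at (255,170). The beaker's spout shows at (233,78). Next are the small and volumetric flasks.

```bash
python3 - <<'E'
from h import *
manip.servo_line([*cell(66,44),250],vel=200)
pick((562.3,-63.5),92,192,180,55,30,250)
place(cell(0,-54),192,97,45,190)
manip.servo_line([*cell(0,-54),250],vel=200)
pick((657.5,64.3),128,258,180,50,30,255)
place(cell(-88,-54),258,133,35,250)
E
cat > c.py <<'E'
from h import *
import sys
im=snap("wrist"); cv2.imwrite(sys.argv[1],im["pixels"][:,:,::-1])
E
python3 - <<'E'
import sys; sys.path.insert(0,".")
from h import *
# look at the beaker with the yaw used for the tube
manip.move_to([470,250,330],down(48)); manip.pause(.3); st()
im=snap("wrist"); np.savez("beak.npz",**{k:np.asarray(v) for k,v in im.items()})
cv2.imwrite("pics/w2.png",im["pixels"][:,:,::-1])
for r in manip.cut_out("wrist","beaker")[:2]: print(r["score"],r["at"])
t=snap("top"); cv2.imwrite("pics/top2.png",t["pixels"][90:300,50:350,::-1].repeat(2,0).repeat(2,1))
E
```

```text
above t 13.7 p [563.  -61.4 249.9] w 54.7 ff 0.0 F [-0.2 -0.2 -0.5]
gripped t 15.5 p [562.8 -63.5  92.6] w 23.8 ff 29.5 F [-0.8  1.3  3.2]
lifted t 16.3 p [561.5 -63.3 191. ] w 24.3 ff 29.4 F [ 0.3  0.  -1.6]
over t 17.5 p [547.1 205.1 191.8] w 24.3 ff 29.4 F [ 0.4 -0.5 -0.8]
down t 20.3 p [547.1 207.5  97.6] w 24.0 ff 29.8 F [-1.1  0.8  4.8]
released t 21.6 p [546.1 207.2 189.2] w 44.6 ff 0.0 F [ 0.1 -0.5 -0.5]
above t 23.0 p [657.2  65.  254.3] w 50.0 ff 0.0 F [ 0.3 -0.1  0.6]
gripped t 24.6 p [657.9  64.4 128.6] w 13.2 ff 29.3 F [ 0.6 -1.8  2.3]
lifted t 25.6 p [656.7  64.4 256.7] w 13.2 ff 29.2 F [-0.5  0.2 -1.1]
over t 26.8 p [460.1 215.  258. ] w 13.0 ff 29.2 F [ 0.1  0.2 -0.5]
down t 29.7 p [459.6 216.4 133.5] w 13.2 ff 29.5 F [-1.   0.5  4.9]
released t 31.2 p [458.6 215.8 249.1] w 34.8 ff 0.0 F [-0.1 -0.9 -0.3]
 t 33.5 p [470.  249.9 330. ] w 35.3 ff 0.0 F [ 0.1 -0.  -0.2]
0.75 [232.7, 114.8]
```

View pics/w2.png

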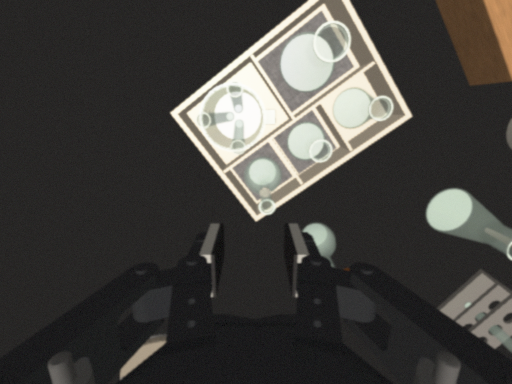

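View pics/top2.png

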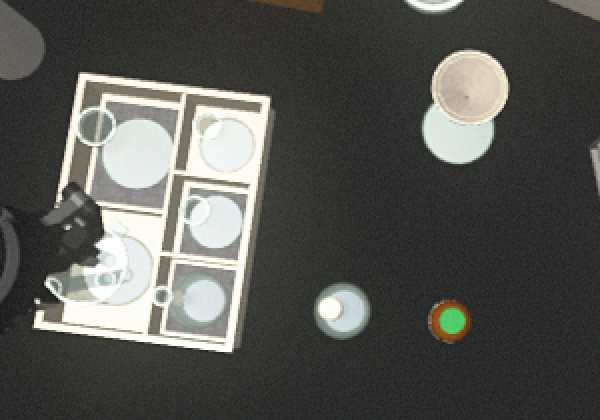

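In the top view all three flasks stand upright in their cells, with bases at (137,153), (214,221) and (203,299). In the wrist view the beaker is at (232,115), its spout at (268,117), and the old tubes' rims at (234,91), (205,120) and (237,145). I'll fit the beaker's pose from the rim, the spout and the tube tops.

```bash
cat > d.py <<'E'
from h import *
from scipy.optimize import least_squares
from scipy.cluster.vq import kmeans2
w=np.load("w.npz"); b=np.load("beak.npz"); b={k:b[k] for k in b.files}
for n,W in (("top",w["arr_0"]),("side",w["arr_1"]),("wrist",cloud(b))):
    p=W.reshape(-1,3); p=p[~np.isnan(p[:,0])]; p=p[np.hypot(p[:,0]-492,p[:,1]-311)<62]
    q=p[(p[:,2]>75)&(p[:,2]<113)]
    s=min((least_squares(lambda c:np.hypot(q[:,0]-c[0],q[:,1]-c[1])-39.3,[492+i,311+j],loss="cauchy",f_scale=1.) for i in (-4,4) for j in (-4,4)),key=lambda s:s.cost)
    c=s.x; d=q[:,:2]-c; sp=q[(np.hypot(*d.T)>43)&(q[:,2]>100)]
    print(n,"rim",c.round(1),len(q),(abs(s.fun)<2).mean().round(2),"z",np.percentile(q[:,2],98).round(1))
    if len(sp): print("  spout",len(sp),sp.mean(0).round(1),np.degrees(np.arctan2(*(np.median(sp[:,:2],0)-c)[::-1])).round(1))
    t=p[p[:,2]>116]
    if len(t)>6:
        best=None
        for k in range(10):
            m,l=kmeans2(t[:,:2],3,minit="++",seed=k); e=((t[:,:2]-m[l])**2).sum()
            if best is None or e<best[0]: best=(e,m,l)
        for j in range(3):
            g=t[best[2]==j]; g=g[g[:,2]>g[:,2].max()-9]
            o=least_squares(lambda c:np.hypot(g[:,0]-c[0],g[:,1]-c[1])-8,g[:,:2].mean(0),loss="soft_l1").x
            print("  old tube",len(g),o.round(1),g[:,2].max().round(1),"ang",np.degrees(np.arctan2(*(o-c)[::-1])).round(1),"r",np.hypot(*(o-c)).round(1))
E
python3 d.py
```

```text
top rim [490.6 310.4] 760 0.63 z 111.9
  spout 43 [526.7 282.  110.1] -39.5
  old tube 43 [474.4 282.5] 136.0 ang -120.2 r 32.2
  old tube 42 [515.8 332.2] 137.0 ang 40.8 r 33.3
  old tube 51 [465.7 331.9] 135.3 ang 139.1 r 32.9
side rim [491.7 313.4] 1808 0.62 z 111.6
  spout 110 [528.3 282.3 110.3] -40.6
  old tube 109 [475.7 284. ] 135.5 ang -118.6 r 33.5
  old tube 113 [517.1 333.7] 135.1 ang 38.7 r 32.5
  old tube 116 [467.1 333.3] 135.2 ang 141.0 r 31.7
wrist rim [492.6 310.1] 1415 0.45 z 112.4
  spout 94 [525.  282.1 111.4] -40.0
  old tube 2233 [467.9 267.8] 414.7 ang -120.2 r 49.0
  old tube 2351 [488.4 249.4] 414.4 ang -94.0 r 60.9
  old tube 2376 [433.  288.9] 408.8 ang -160.4 r 63.2
```

The gap points to −40°, and the three old tubes confirm it (−120°, 40°, 140°). The beaker axis is at about (491.5,311.3), so the target is (507.6,297.8). I'll pick the tube with the fingers closing radially, hover over the beaker, and check the tube's foot and axis relative to it.

Run:
```python
from h import *
from scipy.optimize import least_squares
manip.command_gripper(45)
pick((489.5,-277),136,310,50,45,25,250) if manip.move_to([489.5,-200,310],down(50)) is None or True else 0
manip.servo_line([507.6,297.8,310],vel=200); manip.pause(.4); st("hover")
s=manip.read_state(); R=cv2.Rodrigues(np.array(s["tcp_rot"]))[0]; print("tool z",R[:,2].round(3))
for n in ("top","side"):
    im=snap(n); p=cloud(im).reshape(-1,3); p=p[~np.isnan(p[:,0])]
    p=p[(np.hypot(p[:,0]-507.6,p[:,1]-297.8)<18)&(p[:,2]>165)&(p[:,2]<284)]
    if len(p)<20: print(n,len(p)); continue
    print(n,len(p),"zmin",np.percentile(p[:,2],1).round(1))
    s=least_squares(lambda c:np.hypot(p[:,0]-c[0]-c[2]*(p[:,2]-230)/60,p[:,1]-c[1]-c[3]*(p[:,2]-230)/60)-9,[507.6,297.8,0,0],loss="soft_l1")
    print("  axis at z230",s.x[:2].round(1),"lean per 60mm",s.x[2:].round(2))
im=snap("side"); cv2.imwrite("pics/s3.png",im["pixels"][150:384,130:400,::-1].repeat(2,0).repeat(2,1))
```

```text
above t 36.2 p [ 489.1 -277.5  249.4] w 44.9 ff 0.0 F [1.  0.7 0.5]
gripped t 37.7 p [ 489.8 -277.2  136.7] w 17.2 ff 25.6 F [-0.4  0.1  5. ]
lifted t 39.0 p [ 489.1 -276.6  309. ] w 17.2 ff 25.1 F [-0.9 -0.6 -0.9]
hover t 42.4 p [507.6 297.8 310. ] w 17.1 ff 25.1 F [-0.2  0.2 -0.1]
tool z [ 0.  0. -1.]
top 234 zmin 188.0
  axis at z230 [507.3 297.1] lean per 60mm [0.26 0.04]
side 632 zmin 189.4
  axis at z230 [508.5 297.5] lean per 60mm [ 0.13 -0.02]
```

View pics/s3.png

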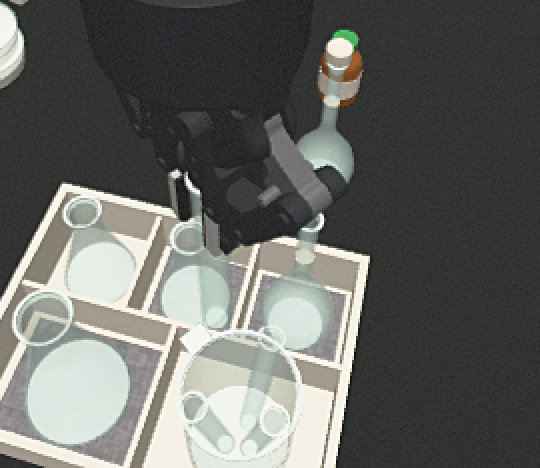

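The tube hangs upright over the gap, with its foot at about (214,318), 1 mm from the target. Now I lower it gently, watching the force.

```bash
cat > low.py <<'E'
from h import *
xy=(507.6,297.8)
f0=fz(); 
manip.servo_line([*xy,275],vel=100)
z=275.
while z>135.5:
    z-= 4 if z>146 else 1
    manip.servo_line([*xy,z],vel=40 if z>146 else 15); d=fz()-f0
    if d[2]>2.5 or np.hypot(*d[:2])>4: break
manip.pause(.3); st(f"stop z {z}"); print((fz()-f0).round(2))
E
python3 low.py
```

```text
stop z 137.0 t 53.3 p [508.  298.  137.7] w 17.4 ff 25.7 F [ 0.1 -0.1  5.5]
[0.62 0.33 5.6 ]
```

Contact came at TCP z 137.7, exactly the predicted beaker bottom, so I release.

Run:
```python
from h import *
manip.servo_line([507.6,297.8,137.7],vel=10)
manip.command_gripper(30); st("open"); manip.pause(.2)
manip.servo_line([507.6,297.8,230],vel=80)
manip.servo_line([507.6,297.8,330],vel=200)
manip.move_to([420,-80,380],down(90)); manip.pause(.5); st()
a=snap("top"); b=snap("side")
cv2.imwrite("pics/end.png",np.vstack([a["pixels"][110:280,60:310].repeat(2,1).repeat(2,0)[:, :],])[:,:,::-1])
cv2.imwrite("pics/ends.png",b["pixels"][60:,90:340,::-1].repeat(2,0).repeat(2,1)[:600])
for im in (a,b):
    p=cloud(im).reshape(-1,3); p=p[~np.isnan(p[:,0])]; p=p[(np.hypot(p[:,0]-507,p[:,1]-298)<25)&(p[:,2]>139)]
    print("tube top",len(p),p.mean(0).round(1) if len(p) else "",p[:,2].max().round(1) if len(p) else "")
```

```text
open t 53.8 p [507.4 297.7 137.4] w 30.0 ff 0.0 F [ 0.1 -0.4  0.6]
 t 57.9 p [420.1 -79.9 380. ] w 30.2 ff 0.0 F [-0.1  0.  -0.7]
tube top 96 [507.3 297.2 152.5] 161.5
tube top 224 [508.4 297.4 152. ] 161.2
```

View pics/end.png

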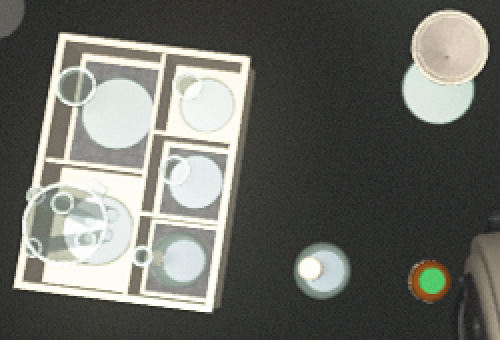

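View pics/ends.png

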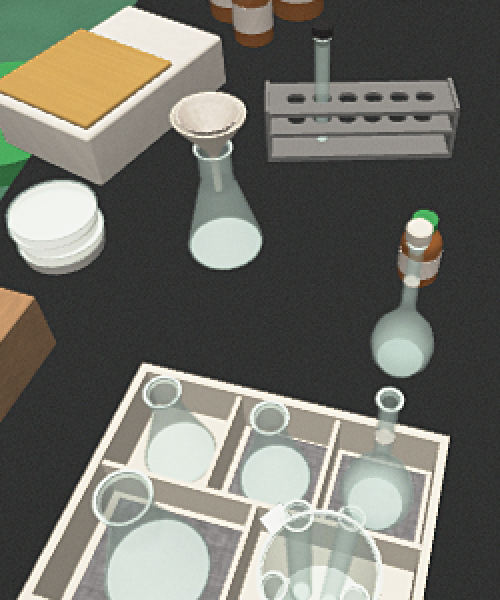

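All the flasks stand in their cells. The tube is upright in the beaker, with its rim at (297,515) in the side crop and z about 160. The funnel flask, the stoppered flask and the bunged tube have not moved.

```bash
python3 -c "
from station import manip
print(manip.job_done())"
```

```text
the job is handed in; nothing more can be done
None
```

The job is handed in at about 58 s of the 115 s allowed: the three open flasks stand in their free cells, the open tube stands upright on the beaker's bottom among the old tubes, and everything with a funnel or stopper was left where it stood.

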